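Clear the reject and tip a tooling-board blank onto the mill's setup board

ROBOT

A 7-joint arm with a two-finger parallel gripper is mounted at the origin on the work surface. World frame = base frame: x ahead of the robot, y to its left, z up, the work surface at z = 0. Lengths are in m, angles in degrees, forces in N, time in s.
With the tool pointing down it reaches from about 0.425 to 0.875 m from the base axis. Payload 4.7 kg.
Tool frame: the origin (TCP) lies on the front face of the gripper's body, between the roots of the fingers; the fingertips stand 70 mm ahead of it and the grasp point (between the pads) lies 51 mm ahead of it; z points along the fingers, y is the direction in which the jaws open and shut (so a half turn about z gives the same grasp; the last joint's range is limited). The gripper opens to 87 mm and grips with 3 to 60 N. Pads are 19 mm wide; open, the fingers measure 117 mm over their backs; the gripper's body (75 mm by 190 mm) begins 51 mm behind the grasp point.
Start: joints at [76.381, 18.392, -4.016, 83.108, 1.295, 78.541, -3.26], TCP at [0.162, -0.63, 0.292] pointing down, gripper open.
Joint ranges: [-163.93, 163.93], [-17.29, 119.83], [-79.2, 71.16], [3.27, 140.29], [-89.18, 269.18], [5.43, 117.66], [-154.24, 154.24]. Speed limits (degrees/s): [147.25, 147.25, 180, 180, 180, 180, 180].

INTERFACE

Orientations are given as [roll, pitch, yaw] about the fixed x, y, z axes, in that order (R = Rz(yaw) Ry(pitch) Rx(roll)).
In Python, from cell import env gives the robot as it stands.
- The arm moves only by the tool drive_tool, never from a script. Its argument "commands" is a list of rows, each a list of 7 numbers: the shift along the tool's x, y, z in cm, then the turn, a rotation vector about the tool's x, y, z in degrees, then the opening, from 0 (shut) to 1 (fully open). In form: [[tx, ty, tz, rx, ry, rz, hand], ...]. A call has 1 to 20 rows; each row shifts and turns the commanded pose from where the row before left it, along the tool's axes as they then stand; what a row does not reach is not made up. A row lasts 1/12 s, in which the tool goes at most 41.7 mm and 7.16 degrees, less where a joint would pass 70% of its speed; a pose out of reach is approached as far as the arm can. A call is refused whole if a number of a shift passes 4.17 or a number of a turn 7.16, either way. A call with a gripper value outside its range is refused whole. The fingers move at their own pace and stop on an object; "force" is the grip in N (left out, the last holds). Time passes only in rows, so rows that do not move let the fingers close. It gives the time, the measured TCP pose, the force and the opening at its end, in the units of the state.
- env.get_obs(): the state, without advancing time (a new reading comes with each control period).
- env.read_camera(name): name is "scene" or "top" or "wrist"; returns a dict with "img" (384x512x3 uint8, blue, green, red), "mtx" (3x3 intrinsics, pixels), "k1" (the pictures are not rectified: a ray, as slopes to the right and down, at radius r is drawn at 1 + k1 r^2 times it, then the intrinsics apply), "pose" (4x4, takes a point from camera to world coordinates). Camera axes: x right, y down, z forward; pixel columns grow to the right and rows downward; lengths in m; the calibration is good to about 2 mm. A picture is of the moment at which its call begins. There is no depth.
- env.sign_off(): hands the job in, once; it reports no verdict.
The state is a dict: "time_s": time; "qpos": joint angles; "joint_velocities": joint speeds; "effort": joint torques, N m; "tool_pos": TCP position; "tool_rot": TCP orientation; "force": force on the tool from outside, world axes, zero at the start; "wrist_torque": the same for the moment, N m; "grip_width": finger opening in m.
Only numpy, scipy, OpenCV 4.12 (cv2) and the standard library are available. Lean on these libraries where they do the work, as an engineer would, in place of code of your own. Each camera call takes 0.05 s, during which the arm holds its last target.

TASK

Two tan tooling-board blanks stand on edge in front of the mill's setup board: first put the one crossed out in red into the blue offcuts bin. Then push the good one up to the board's front rail and, with the rail stopping its lower edge, tip it forward over the rail so that it lies flat on the board with its green outline up. Slide it home square and flush against the rear fence, and leave the marker, caliper, tape and brush where they are.

Things in the scene. Friction and masses are not known exactly. Their poses are not given: they have to be found in the camera images.
- blank: the good blank: tan block 60 mm thick (x), 120 long (y), 100 high (z), 0.45 to 0.8 kg, standing on the bench. Origin: centre of its underside. Green outline on its broad -x face, which looks to the robot at the start; two green ticks on the robot side of its top. Once tipped over the rail its z points along the board's +x, its x points down and it is 60 mm high
- blank_toe (a point): middle of the good blank's lower front edge, the edge that meets the rail: 30 mm along its +x from the origin, at underside height
- blank_mid (a point): centre of the good blank
- blank_top_left (a point): middle of the +y end edge of the good blank's top face (60 mm along its y, 100 mm up); this top face is the one that meets the fence in the end
- blank_top_right (a point): middle of the -y end edge of the same top face (-60 mm along its y, 100 mm up)
- reject: the rejected blank: tan, same outer size and axes as the good one (60 x 120 x 100 mm, origin in the centre of its underside), crossed out in red on its top and both broad faces; the top 26 mm of its +y end is broken off (notch 26 mm long, 26 mm high). 0.45 to 0.8 kg
- reject_mid (a point): centre of the rejected blank's outline, 50 mm above its underside
- board: fixed plywood setup board, 500 mm wide (y), 215 deep (x), 10 thick, may be turned a little. Origin: middle of the front rail's front face, at bench height; x points away from the robot, to the fence. The front rail is a dark steel bar 12 mm deep and 10 mm high, flush with the plywood behind it. The marker and caliper lie on its two ends
- fence_foot (a point): middle of the foot of the rear fence's front face, 10 mm above the bench and 165 mm behind the rail's front face. The fence is an aluminium angle 460 mm long, rising 45 mm above the board; two open toggle clamps, up to 115 mm high, stand behind it
- bin: the fixed blue open offcuts bin, 190 x 210 mm (x, y) and 80 mm high, walls 5 mm with a rim lip 8 mm wide outside, floor 5 mm thick; at the left or the right of the board. Origin: centre of its underside
- caddy: fixed grey tool caddy, 190 x 210 mm, with tools standing up to 130 mm high, on the side opposite to the bin. Origin: centre of its underside. Bystander
- marker: green-capped marker, 122 mm long (its x), 19 mm thick, lying on the left (+y) end of the board. Origin: underside, mid-length. Bystander
- caliper: digital caliper, 150 mm long (its x), 40 mm wide, 12 mm high, lying on the right (-y) end of the board. Origin: underside centre. Bystander
- tape: roll of masking tape lying flat, 110 mm across, 55 mm high, on the left between the robot and the bin or caddy. Origin: underside centre. Bystander
- brush: flat chip brush with a wooden handle, 200 mm long (its x), lying on the right, nearer the robot than the board. Origin: underside. Bystander

How it is judged (in metres and radians):
On the way, in this order (a step that is already met when the one before it is completed fails the run):
1. the red-crossed blank lies in the blue bin, let go (x of reject_mid in the frame of bin between -0.085 and 0.085 m and y of reject_mid in the frame of bin between -0.095 and 0.095 m and z of reject_mid in the frame of bin below 0.09 m and linear speed of reject below 0.03 m/s and contact force between the fingers and reject below 0.1 N), for 0.2 s.
2. the good blank is being tipped forward (20 to 57 degrees) with its lower front edge on the bench against the front rail (within 30 mm, not lifted more than 20 mm) (angle between blank's own z axis and vertical between 0.35 and 1 rad and x of blank_toe in the frame of board between -0.03 and 0.006 m and z of blank_toe in the frame of board below 0.02 m), for 0.05 s.
At the end, for the whole second after the job is handed in: The red-crossed blank is inside the blue bin; the good blank lies flat on the setup board (within 4 degrees), green outline up, wholly on the board between the marker and the caliper, both ends of its far side within 4 mm of the rear fence; both are at rest (x of reject_mid in the frame of bin between -0.085 and 0.085 m and y of reject_mid in the frame of bin between -0.095 and 0.095 m and z of reject_mid in the frame of bin below 0.09 m and linear speed of reject below 0.03 m/s and angle between blank's own x axis and vertical above 3.07 rad and x of blank_top_left in the frame of board between 0.161 and 0.169 m and x of blank_top_right in the frame of board between 0.161 and 0.169 m and z of blank_mid in the frame of board between 0.035 and 0.045 m and y of blank_mid in the frame of board between -0.19 and 0.19 m and linear speed of blank below 0.01 m/s); the robot touches nothing.
It fails at once if a bystander (marker, caliper, tape roll, brush) is pushed more than 20 mm from its place (distance of any of marker, caliper, tape, brush from where it was at the start of the episode above 0.02 m).
It also fails if it takes over 64 s, if anything falls off the work surface, if the arm or the gripper's body presses on something with over 40 N, if the wrist force passes 120 N, or if a joint passes its speed limit or range.

## Working session

There is one attempt and no reset: what is moved stays moved. The work goes in short steps, Python scripts to look and compute and a tool call to move; the robot and the scene stay as the last step left them, time stands still between calls to the robot, and variables do not carry over. Pictures are saved under pics/ and viewed, and the job is handed in when it is done.

Besides the shell and the picture viewer there is one more tool, called after "Emit:" as name([rows], argument=value, ...), one row to a line, values as JSON. drive_tool: Moves the arm, as the interface text tells. Its arguments: {"type":"object","properties":{"commands":{"type":"array"},"force":{"type":"number"}},"required":["commands"]}

```bash
ls; mkdir -p pics
python3 - <<'E'
from cell import env
import cv2
print(env.get_obs())
for n in ["scene","top"]:
    d=env.read_camera(n); cv2.imwrite(f"pics/{n}0.png",d["img"]); print(n,d["mtx"].tolist(),d["k1"],d["pose"].round(4).tolist())
E
```

```text
pics
{'time_s': 0.0, 'qpos': array([76.38128614, 18.43936729, -4.01734197, 83.17448446,  1.29591102,
       78.54210475, -3.25989562]), 'joint_velocities': array([ 3.31427856e-02, -2.05873171e-02, -4.54305642e-02, -1.52905636e-02,
       -1.48568593e-01, -7.17714629e-05, -6.67345886e-02]), 'effort': array([-6.39787177e-04, -4.91282451e+01, -4.04092055e-01, -3.12525523e+01,
       -6.37707487e-02,  4.35399322e-02,  1.93211858e-04]), 'tool_pos': array([ 0.16180546, -0.62909958,  0.29116182]), 'tool_rot': array([-1.79889347e+02,  6.13028438e-03,  1.44304645e+01]), 'force': array([-0.45192919, -0.18472719, -0.04784076]), 'wrist_torque': array([-0.00239397,  0.01609557, -0.03335245]), 'grip_width': 0.08696893973124094}
scene [[426.67913157327195, 0.0, 254.5865060925465], [0.0, 426.67913157327195, 193.6628778914751], [0.0, 0.0, 1.0]] 0.0021198498616602965 [[0.4574, 0.508, -0.7299, 1.3236], [0.889, -0.2811, 0.3615, -0.4215], [-0.0216, -0.8142, -0.5802, 0.7439], [0.0, 0.0, 0.0, 1.0]]
top [[378.89103638500933, 0.0, 254.73803694705495], [0.0, 378.89103638500933, 194.43601042597393], [0.0, 0.0, 1.0]] -0.12248734131804837 [[0.0127, -0.9863, 0.1646, 0.3208], [-0.9999, -0.0131, -0.0009, -0.0073], [0.0031, -0.1646, -0.9864, 1.2196], [0.0, 0.0, 0.0, 1.0]]
```

View pics/scene0.png

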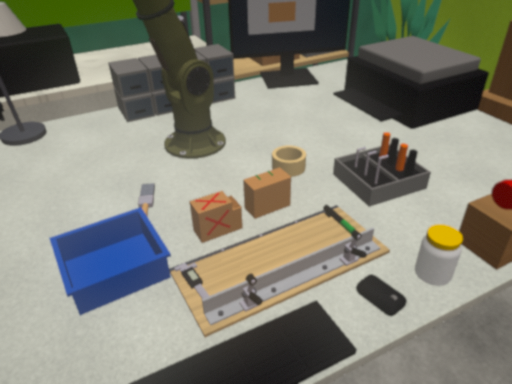

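View pics/top0.png

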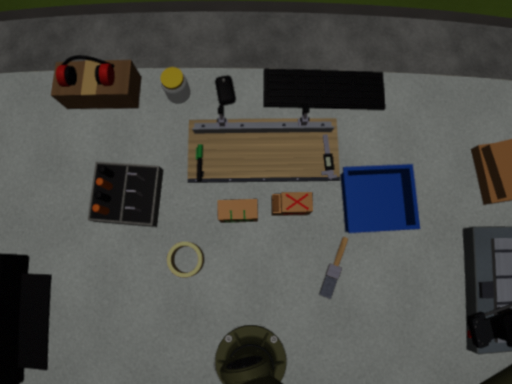

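```bash
cat > h.py <<'E'
import numpy as np, cv2
from cell import env
def snap(n,fn,crop=None,scale=1):
    d=env.read_camera(n); im=d["img"]; np.savez(f"pics/{fn}.npz",**{k:d[k] for k in("img","mtx","k1","pose")})
    if crop: im=im[crop[2]:crop[3],crop[0]:crop[1]]
    im=cv2.resize(im,None,fx=scale,fy=scale,interpolation=cv2.INTER_CUBIC); cv2.imwrite(f"pics/{fn}.png",im); return d
def ray(d,u,v):
    K=d["mtx"];k=float(d["k1"]); x=(u-K[0,2])/K[0,0]; y=(v-K[1,2])/K[1,1]
    rd=np.hypot(x,y); r=rd
    for _ in range(20): r=rd/(1+k*r*r)
    s=r/rd if rd>0 else 1
    T=d["pose"]; return T[:3,3], T[:3,:3]@np.array([x*s,y*s,1])
def atz(d,u,v,z):
    o,r=ray(d,u,v); return (o+r*(z-o[2])/r[2])[:3]
def proj(d,p):
    T=d["pose"]; q=T[:3,:3].T@(np.asarray(p)-T[:3,3]); x,y=q[0]/q[2],q[1]/q[2]
    s=1+float(d["k1"])*(x*x+y*y); K=d["mtx"]; return np.array([K[0,0]*x*s+K[0,2],K[1,1]*y*s+K[1,2]])
def load(fn): return dict(np.load(f"pics/{fn}.npz"))
E
python3 - <<'E'
from h import *
snap("top","t1",(180,340,110,230),5)
snap("scene","s1",(170,390,160,330),3.6)
E
```

```text
(no output)
```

View pics/t1.png

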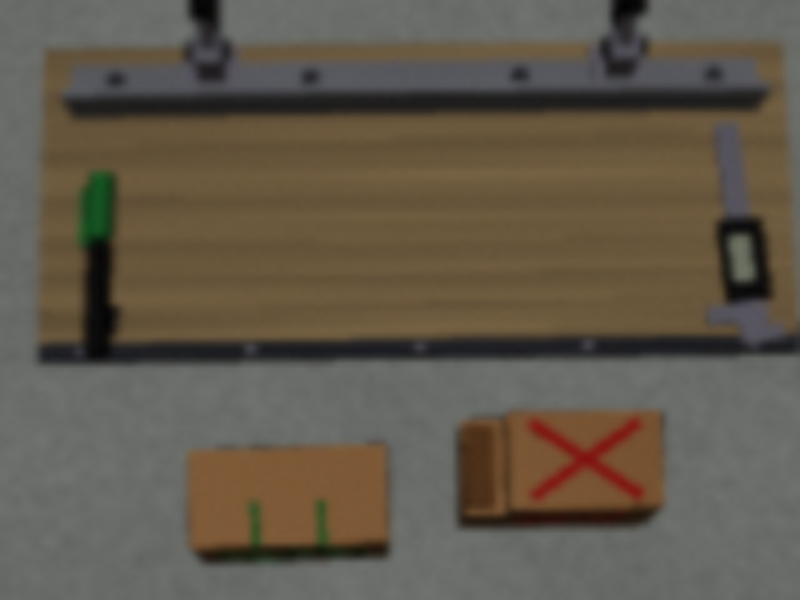

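View pics/s1.png

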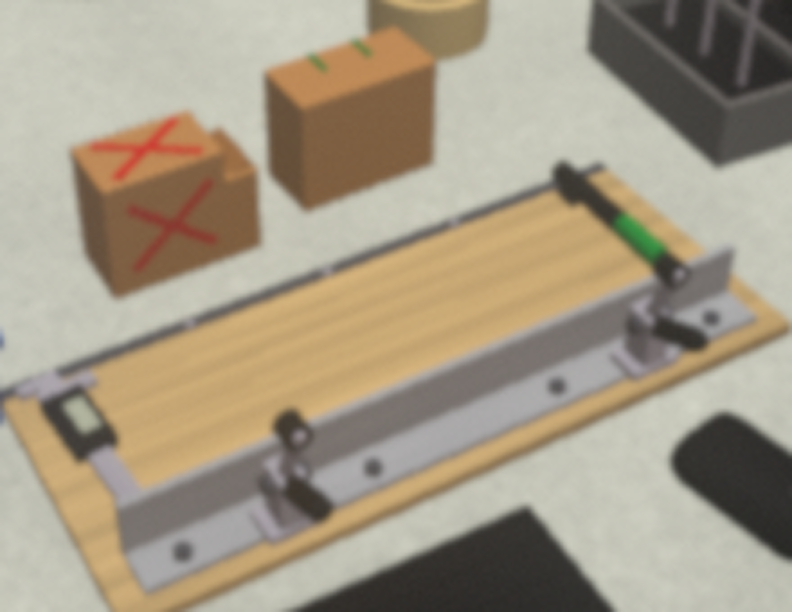

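Run:
```python
from h import *
d=load("t1")
def T(p,z): return atz(d,180+(p[0]+.5)/5-.5,110+(p[1]+.5)/5-.5,z).round(4)
for n,z,ps in [("good",.1,[(188,452),(386,445),(388,543),(195,550)]),("rej",.1,[(510,413),(662,411),(660,508),(505,516)]),("notch",.074,[(458,425),(460,518)]),
 ("rail",.0,[(38,361),(420,357),(795,351)]),("board back",.01,[(47,49),(783,43)]),("fence",.01,[(65,115),(420,109),(765,103)]),("marker",.02,[(100,172),(97,355)]),("cal",.012,[(728,124),(760,345),(708,312),(800,335)])]:
    print(n,[T(p,z)[:2].tolist() for p in ps])
def F(u,v,z): return atz(d,u,v,z).round(4)[:2].tolist()
print("bin rim",[F(*p,.08) for p in [(342,167),(414,165),(419,230),(345,232)]])
print("tape",F(185,260,.05),"brush",F(328,297,.01),F(346,238,.01))
s=load("s1")
def S(p,z): return atz(s,170+(p[0]+.5)/3.6-.5,160+(p[1]+.5)/3.6-.5,z).round(4)[:2].tolist()
print("S good",[S(p,.1) for p in [(265,73),(397,27),(435,64),(303,108)]], [S(p,0) for p in[(307,210),(434,163)]])
print("S rej",[S(p,.1) for p in [(72,150),(190,112),(106,193)]], [S(p,0) for p in[(118,297),(261,243)]])
print("S rail",[S(p,.01) for p in[(0,392),(600,163)]],"fence",[S(p,.055) for p in[(120,505),(733,248)]])
```

```text
good [[0.4893, 0.1037], [0.4951, -0.0147], [0.4363, -0.0166], [0.4306, 0.0978]]
rej [[0.5155, -0.0889], [0.518, -0.1806], [0.4592, -0.1787], [0.4533, -0.086]]
notch [[0.5122, -0.0589], [0.4548, -0.0605]]
rail [[0.5636, 0.2144], [0.5695, -0.037], [0.5771, -0.2853]]
board back [[0.7765, 0.2167], [0.7883, -0.2813]]
fence [[0.7298, 0.2022], [0.7366, -0.0354], [0.7452, -0.2676]]
marker [[0.6872, 0.1755], [0.564, 0.1725]]
cal [[0.7292, -0.2417], [0.5782, -0.2594], [0.5998, -0.2255], [0.5854, -0.2861]]
bin rim [[0.6012, -0.2788], [0.6123, -0.5119], [0.4065, -0.5163], [0.3994, -0.2831]]
tape [0.3095, 0.2026] brush [0.1992, -0.2427] [0.385, -0.3029]
S good [[0.4411, -0.0178], [0.4329, 0.1022], [0.493, 0.1009], [0.4963, -0.0137]] [[0.4918, -0.0105], [0.4874, 0.1065]]
S rej [[0.4631, -0.1807], [0.4607, -0.0884], [0.5212, -0.1775]] [[0.5152, -0.1763], [0.5104, -0.059]]
S rail [[0.5763, -0.2834], [0.5617, 0.2138]] fence [[0.742, -0.2591], [0.7312, 0.1968]]
```

Both views agree. World positions:

| Item | Centre | Yaw or notes |
|---|---|---|
| Reject | (0.487, -0.120) | about 2.4° |
| Good blank | (0.4635, 0.043) | about 2.8° |
| Rail front | x ≈ 0.568 | board yaw about 1.6° |
| Bin | (0.505, -0.398) | on the right |

I'll turn the gripper first, then move over the reject.

Emit:
drive_tool([
  [0, 0, 0, 0, 0, -7.1, 1],
  [0, 0, 0, 0, 0, -7.1, 1],
  [0, 0, 0, 0, 0, -7.1, 1],
  [0, 0, 0, 0, 0, -7.1, 1],
  [0, 0, 0, 0, 0, -7.1, 1],
  [0, 0, 0, 0, 0, -7.1, 1],
  [0, 0, 0, 0, 0, -7.1, 1],
  [0, 0, 0, 0, 0, -7.1, 1],
  [0, 0, 0, 0, 0, -7.1, 1],
  [0, 0, 0, 0, 0, -7.1, 1],
  [0, 0, 0, 0, 0, -7.0, 1],
], force=30)

```text
time_s: 1.12
tool_pos: [0.1619, -0.6294, 0.292]
tool_rot: [-180.0, -0.0, 92.8]
force: [0.2, -0.7, -0.1]
grip_width: 0.087
```

Emit:
drive_tool([
  [2.72, 1.92, 0, 0, 0, 0, 1],
  [2.72, 1.92, 0, 0, 0, 0, 1],
  [2.72, 1.92, 0, 0, 0, 0, 1],
  [2.72, 1.92, 0, 0, 0, 0, 1],
  [2.72, 1.92, 0, 0, 0, 0, 1],
  [2.72, 1.92, 0, 0, 0, 0, 1],
  [2.72, 1.92, 0, 0, 0, 0, 1],
  [2.72, 1.92, 0, 0, 0, 0, 1],
  [2.72, 1.92, 0, 0, 0, 0, 1],
  [2.72, 1.92, 0, 0, 0, 0, 1],
  [2.72, 1.92, 0, 0, 0, 0, 1],
  [2.72, 1.92, 0, 0, 0, 0, 1],
  [2.72, 1.92, 0, 0, 0, 0, 1],
  [2.72, 1.92, 0, 0, 0, 0, 1],
  [2.72, 1.92, 0, 0, 0, 0, 1],
  [2.72, 1.92, 0, 0, 0, 0, 1],
  [2.72, 1.92, 0, 0, 0, 0, 1],
  [2.72, 1.92, 0, 0, 0, 0, 1],
  [0, 0, 0, 0, 0, 0, 1],
  [0, 0, 0, 0, 0, 0, 1],
])

```text
time_s: 2.78
tool_pos: [0.4871, -0.1235, 0.2922]
tool_rot: [180.0, -0.0, 92.7]
force: [-0.2, -1.4, -0.8]
grip_width: 0.0866
```

Run:
```python
from h import *
d=snap("wrist","w1",None,1.5); print(d["pose"].round(3).tolist(),d["mtx"].tolist(),d["k1"])
```

```text
[[0.999, 0.044, 0.013, 0.483], [0.046, -0.956, -0.29, -0.044], [-0.0, 0.29, -0.957, 0.386], [0.0, 0.0, 0.0, 1.0]] [[293.0608769333311, 0.0, 251.25770569675046], [0.0, 293.0608769333311, 191.8309158671603], [0.0, 0.0, 1.0]] -0.004655083223716809
```

View pics/w1.png

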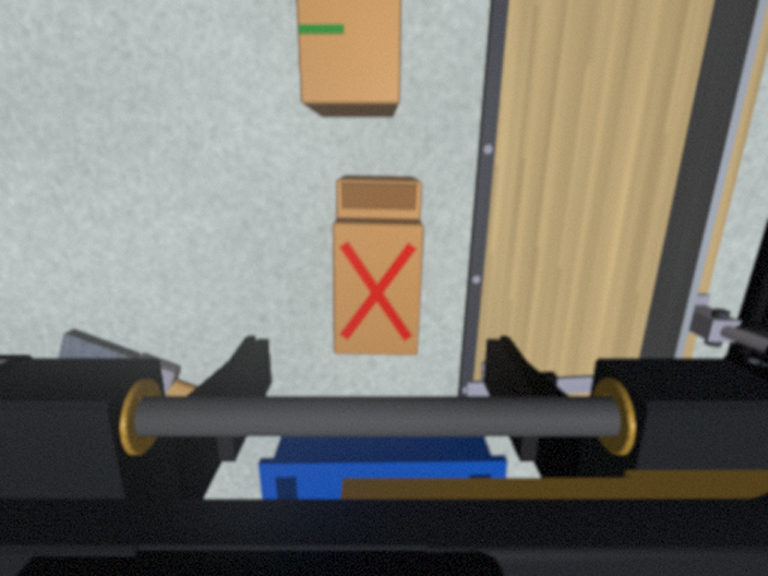

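The wrist picture shows the reject's top between x≈333 and 422 and y≈222 and 353, centred between the fingers. The good blank's end is at y≈103, and the rail's front edge runs from (489,0) to (460,395).

Run:
```python
from h import *
d=load("w1")
W=lambda p,z: atz(d,(p[0]+.5)/1.5-.5,(p[1]+.5)/1.5-.5,z).round(4)[:2].tolist()
print("rej",[W(p,.1) for p in [(333,223),(423,222),(418,354),(335,353)]])
print("good",[W(p,.1) for p in [(302,103),(400,102),(299,0),(401,0)]])
print("rail front",[W(p,.01) for p in [(491,0),(475,222),(460,395)]],"fence foot",[W(p,.01) for p in [(714,0),(643,362)]])
```

```text
rej [[0.4567, -0.0875], [0.5151, -0.0842], [0.5187, -0.178], [0.4597, -0.1799]]
good [[0.4368, -0.016], [0.4958, -0.0127], [0.4352, 0.0383], [0.4931, 0.0409]]
rail front [[0.5632, 0.0707], [0.5694, -0.0948], [0.5734, -0.2616]] fence foot [[0.7299, 0.0789], [0.7424, -0.2188]]
```

Emit:
drive_tool([
  [0, 0, 3, 0, 0, 0, 1],
  [0, 0, 3, 0, 0, 0, 1],
  [0, 0, 3, 0, 0, 0, 1],
  [0, 0, 3, 0, 0, 0, 1],
  [0, 0, 3, 0, 0, 0, 1],
  [0, 0, 2.8, 0, 0, 0, 1],
  [0, 0, 0, 0, 0, 0, 0.8],
  [0, 0, 0, 0, 0, 0, 0.6],
  [0, 0, 0, 0, 0, 0, 0.5],
  [0, 0, 0, 0, 0, 0, 0.4],
  [0, 0, 0, 0, 0, 0, 0.4],
  [0, 0, 0, 0, 0, 0, 0.4],
])

```text
time_s: 3.83
tool_pos: [0.4874, -0.1264, 0.1161]
tool_rot: [179.9, 0.1, 92.4]
force: [-0.8, -0.7, 6.2]
grip_width: 0.06
```

Emit:
drive_tool([
  [0, 0, -2, 0, 0, 0, 0.4],
  [0, 0, -3, 0, 0, 0, 0.4],
  [0, 0, -3, 0, 0, 0, 0.4],
  [0, 0, -3, 0, 0, 0, 0.4],
  [-2, 0.07, 0, 0, 0, 0, 0.4],
  [-3, 0.07, 0, 0, 0, 0, 0.4],
  [-3, 0.07, 0, 0, 0, 0, 0.4],
  [-3, 0.07, 0, 0, 0, 0, 0.4],
  [-3, 0.07, 0, 0, 0, 0, 0.4],
  [-3, 0.07, 0, 0, 0, 0, 0.4],
  [-3, 0.07, 0, 0, 0, 0, 0.4],
  [-3, 0.07, 0, 0, 0, 0, 0.4],
  [-3, 0.07, 0, 0, 0, 0, 0.4],
  [-1.2, 0.07, 0, 0, 0, 0, 0.4],
  [0, 0, 0, 0, 0, 0, 0.4],
  [0, 0, 0, 0, 0, 0, 0.4],
])

```text
time_s: 5.17
tool_pos: [0.5042, -0.3974, 0.2231]
tool_rot: [-179.9, -0.1, 92.3]
force: [0.2, 0.0, -5.1]
grip_width: 0.0594
```

Run:
```python
from h import *
snap("scene","s2",(0,300,120,330),2.6)
```

```text
(no output)
```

View pics/s2.png

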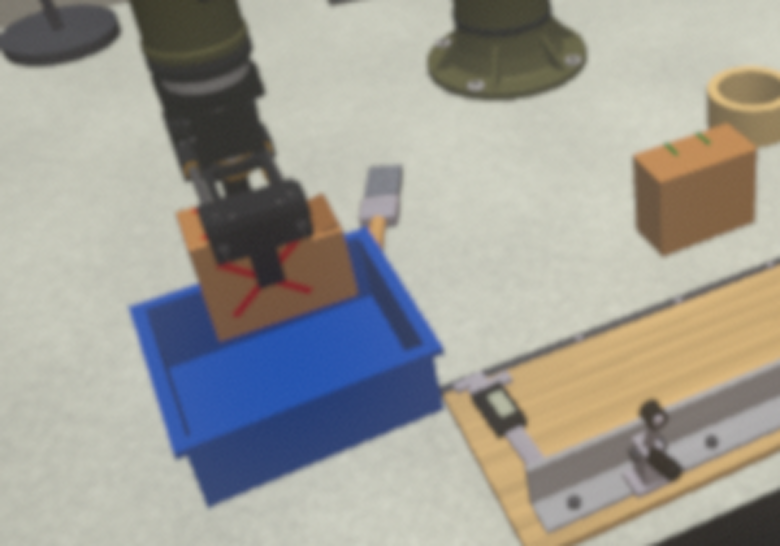

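The reject is held upright over the bin. I'll lower it about 10 cm and release.

Emit:
drive_tool([
  [0, 0, 2.5, 0, 0, 0, 0.4],
  [0, 0, 3, 0, 0, 0, 0.4],
  [0, 0, 2.5, 0, 0, 0, 0.4],
  [0, 0, 1.2, 0, 0, 0, 0.4],
  [0, 0, 0.7, 0, 0, 0, 0.4],
  [0, 0, 0, 0, 0, 0, 0.4],
  [0, 0, 0, 0, 0, 0, 0.8],
  [0, 0, 0, 0, 0, 0, 1],
  [0, 0, 0, 0, 0, 0, 1],
  [0, 0, 0, 0, 0, 0, 1],
  [0, 0, 0, 0, 0, 0, 1],
])

```text
time_s: 6.13
tool_pos: [0.5057, -0.3978, 0.1269]
tool_rot: [179.9, 0.1, 92.4]
force: [-0.0, 0.7, 0.7]
grip_width: 0.0836
```

Emit:
drive_tool([
  [0, 0, -1.5, 0, 0, 0, 1],
  [0, 0, -3, 0, 0, 0, 1],
  [0, 0, -3, 0, 0, 0, 1],
  [0, 0, -3, 0, 0, 0, 1],
  [0, 0, -3, 0, 0, 0, 1],
  [0, 0, -2, 0, 0, 0, 1],
  [0, 0, 0, 0, 0, 0, 1],
])

```text
time_s: 6.72
tool_pos: [0.5071, -0.3981, 0.2867]
tool_rot: [179.6, 0.4, 92.4]
force: [0.9, -0.5, 0.6]
grip_width: 0.087
```

Run:
```python
from h import *
snap("scene","s3",(0,300,120,330),2.6)
```

```text
(no output)
```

View pics/s3.png

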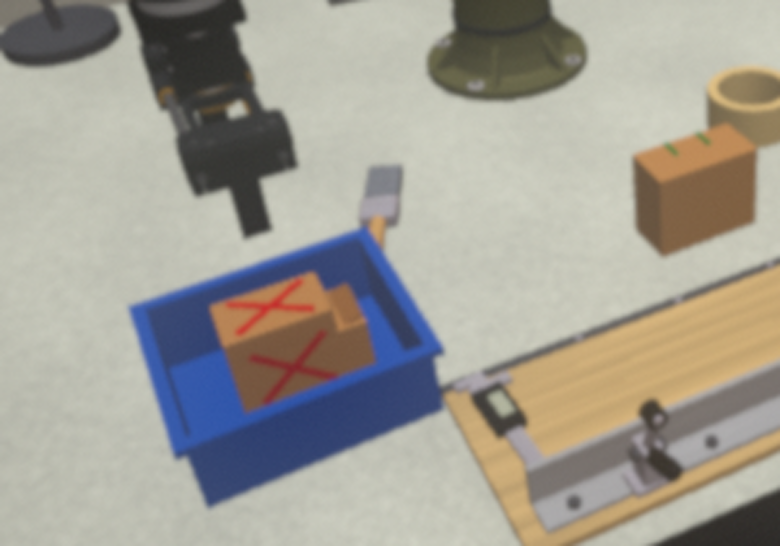

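The reject stands in the bin, released. Next I'll move over the good blank.

Emit:
drive_tool([
  [2, -0.16, 0, 0, 0, 0, 1],
  [3, -0.16, 0, 0, 0, 0, 1],
  [3, -0.16, 0, 0, 0, 0, 1],
  [3, -0.16, 0, 0, 0, 0, 1],
  [3, -0.16, 0, 0, 0, 0, 1],
  [3, -0.16, 0, 0, 0, 0, 1],
  [3, -0.16, 0, 0, 0, 0, 1],
  [3, -0.16, 0, 0, 0, 0, 1],
  [3, -0.16, 0, 0, 0, 0, 1],
  [3, -0.16, 0, 0, 0, 0, 1],
  [3, -0.16, 0, 0, 0, 0, 1],
  [3, -0.16, 0, 0, 0, 0, 1],
  [3, -0.16, 0, 0, 0, 0, 1],
  [3, -0.16, 0, 0, 0, 0, 1],
  [2.3, -0.16, 0, 0, 0, 0, 1],
  [0, 0, 0, 0, 0, 0, 1],
  [0, 0, 0, 0, 0, 0, 1],
])

```text
time_s: 8.18
tool_pos: [0.462, 0.0354, 0.2795]
tool_rot: [-179.9, 0.0, 92.6]
force: [-0.2, -1.4, 0.5]
grip_width: 0.0869
```

Run:
```python
from h import *
d=snap("wrist","w2",None,1.5)
```

```text
(no output)
```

View pics/w2.png

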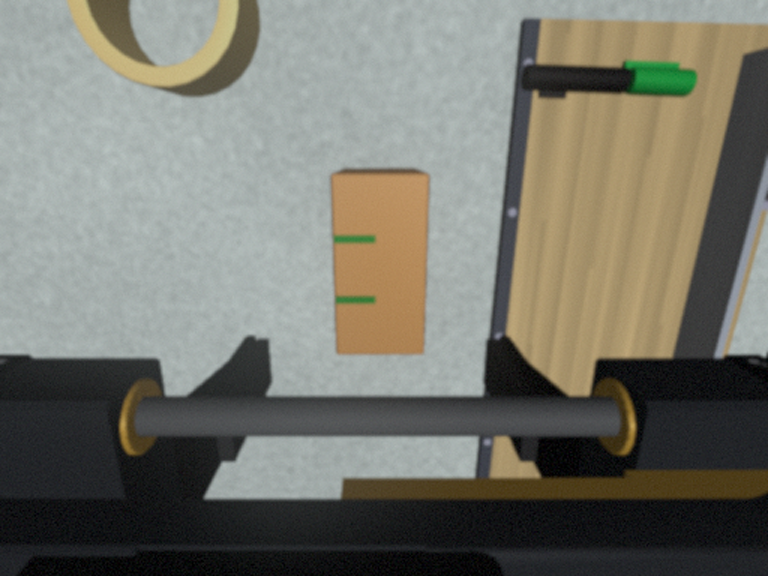

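Emit:
drive_tool([
  [0.35, 0.1, 3, 0, 0, 0, 1],
  [0.35, 0.05, 3, 0, 0, 0, 1],
  [0, 0, 3, 0, 0, 0, 1],
  [0, 0, 3, 0, 0, 0, 1],
  [0, 0, 3, 0, 0, 0, 1],
  [0, 0, 1.5, 0, 0, 0, 1],
  [0, 0, 0, 0, 0, 0, 0.8],
  [0, 0, 0, 0, 0, 0, 0.6],
  [0, 0, 0, 0, 0, 0, 0.5],
  [0, 0, 0, 0, 0, 0, 0.4],
  [0, 0, 0, 0, 0, 0, 0.4],
  [0, 0, 0, 0, 0, 0, 0.4],
], force=20)

```text
time_s: 9.23
tool_pos: [0.4635, 0.0411, 0.1162]
tool_rot: [-179.9, 0.1, 92.4]
force: [-4.7, -0.5, 6.7]
grip_width: 0.0594
```

Emit:
drive_tool([
  [0, 0.5, 0, 0, 0, 0.5, 0.4],
  [0, 1, 0, 0, 0, 0.4, 0.4],
  [0, 1.2, 0, 0, 0, 0, 0.4],
  [0, 1.2, 0, 0, 0, 0, 0.4],
  [0, 1.2, 0, 0, 0, 0, 0.4],
  [0, 0.9, 0, 0, 0, 0, 0.4],
  [0, 0.5, 0, 0, 0, 0, 0.4],
  [0, 0, 0, 0, 0, 0, 0.4],
])

```text
time_s: 9.9
tool_pos: [0.5294, 0.0431, 0.1153]
tool_rot: [-180.0, 0.0, 91.5]
force: [-1.5, -1.7, -1.2]
grip_width: 0.0599
```

Emit:
drive_tool([
  [0, 0.3, 0, 0, 0, 0, 0.4],
  [0, 0.3, 0, 0, 0, 0, 0.4],
  [0, 0, 0, 0, 0, 0, 0.4],
])

```text
time_s: 10.15
tool_pos: [0.532, 0.0434, 0.1155]
tool_rot: [-179.6, 0.1, 91.5]
force: [-9.7, -1.7, 10.5]
grip_width: 0.06
```

Run:
```python
from h import *
snap("top","t3",(180,340,110,230),5);snap("scene","s4",(200,380,140,290),4.2)
```

```text
(no output)
```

View pics/s4.png

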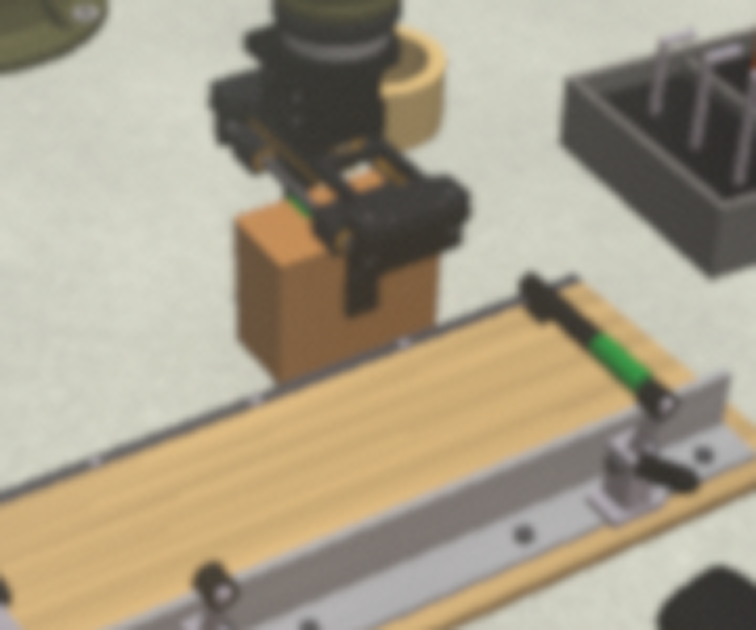

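Firm rail contact, at about 10 N. I'll release, rise and turn the jaws along y, giving a wide two-finger pusher.

Emit:
drive_tool([
  [0, -0.2, 0, 0, 0, 0, 0.7],
  [0, 0, 0, 0, 0, 0, 1],
  [0, 0, 0, 0, 0, 0, 1],
  [0, 0, 0, 0, 0, 0, 1],
  [0, 0, 0, 0, 0, 0, 1],
  [0, 0, -2, 0, 0, 0, 1],
  [0, 0, -3, 0, 0, 0, 1],
  [0, 0, -3, 0, 0, 0, 1],
  [0, 0, -3, 0, 0, 0, 1],
  [0, 0, -3, 0, 0, 0, 1],
])

```text
time_s: 11.08
tool_pos: [0.5331, 0.0437, 0.2569]
tool_rot: [179.9, -0.0, 91.5]
force: [1.0, -0.3, 0.7]
grip_width: 0.0871
```

Emit:
drive_tool([
  [0, -2, 0, 0, 0, 0, 1],
  [0, -2, 0, 0, 0, 0, 1],
  [0, -1.5, 0, 0, 0, 0, 1],
  [0, 0, 0, 0, 0, 7.1, 1],
  [0, 0, 0, 0, 0, 7.1, 1],
  [0, 0, 0, 0, 0, 7.1, 1],
  [0, 0, 0, 0, 0, 7.1, 1],
  [0, 0, 0, 0, 0, 7.1, 1],
  [0, 0, 0, 0, 0, 7.1, 1],
  [0, 0, 0, 0, 0, 7.1, 1],
  [0, 0, 0, 0, 0, 7.1, 1],
  [0, 0, 0, 0, 0, 7.1, 1],
  [0, 0, 0, 0, 0, 7.1, 1],
  [0, 0, 0, 0, 0, 7.1, 1],
  [0, 0, 0, 0, 0, 7.1, 1],
  [0, 0, 0, 0, 0, 4.7, 1],
  [0, 0, 0, 0, 0, 0, 1],
])

```text
time_s: 12.5
tool_pos: [0.4783, 0.0421, 0.2555]
tool_rot: [180.0, -0.1, 1.5]
force: [0.4, -0.2, -0.1]
grip_width: 0.0866
```

Run:
```python
from h import *
d=snap("wrist","w3",None,1.5);snap("top","t4",(180,340,110,230),5);print(env.get_obs()["qpos"].round(1))
```

```text
[ 46.    1.1 -54.  107.9   0.9  71.5 -96.5]
```

View pics/w3.png

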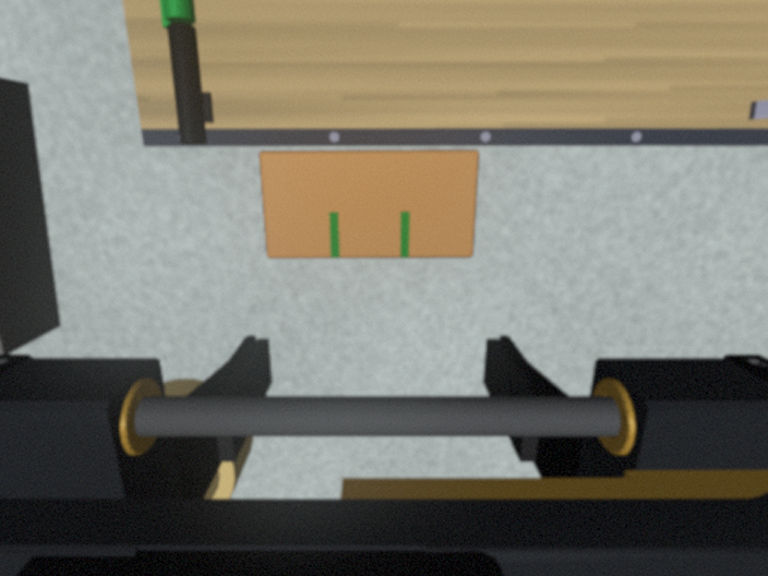

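View pics/t4.png

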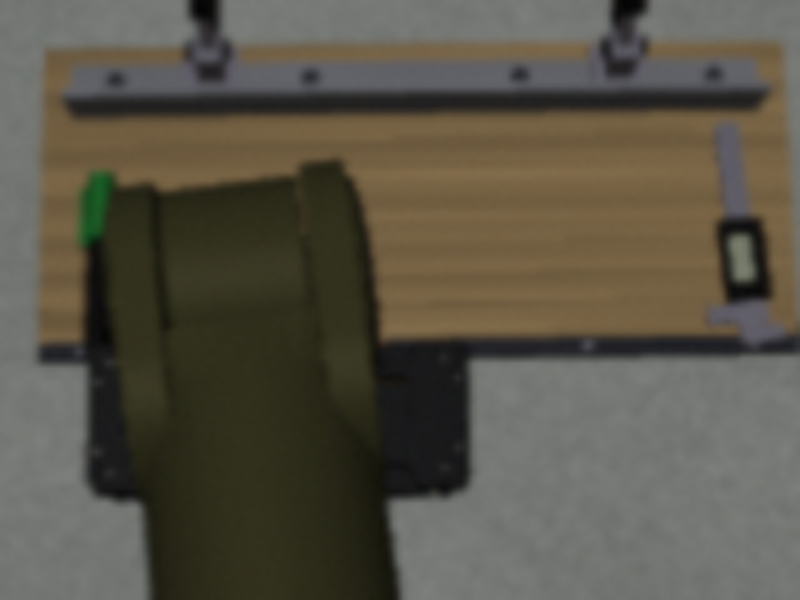

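Run:
```python
from h import *
d=load("w3")
W=lambda p,z: atz(d,(p[0]+.5)/1.5-.5,(p[1]+.5)/1.5-.5,z).round(4)[:2].tolist()
print("good",[W(p,.1) for p in [(260,152),(478,151),(474,257),(267,258)]])
print("rail front",[W(p,.01) for p in [(145,145),(500,144),(766,143)]])
print("camera",d["pose"][:3,3])
```

```text
good [[0.5582, 0.1076], [0.5617, -0.0104], [0.5031, -0.0134], [0.4995, 0.1065]]
rail front [[0.561, 0.2148], [0.5682, -0.0457], [0.5742, -0.2413]]
camera [0.55843057 0.04403516 0.34892801]
```

Emit:
drive_tool([
  [-0.2, -0.3, 2, 0, 0, 0, 1],
  [0, -0.3, 3, 0, 0, 0, 1],
  [0, 0, 3, 0, 0, 0, 1],
  [0, 0, 2, 0, 0, 0, 1],
  [0, 0, 0, 0, 0, 0, 1],
  [0.5, 0, 0, 0, 0, 0, 1],
  [0.5, 0, 0, 0, 0, 0, 1],
  [0.5, 0, 0, 0, 0, 0, 1],
  [0.3, 0, 0, 0, 0, 0, 1],
  [0, 0, 0, 0, 0, 0, 1],
])

```text
time_s: 13.43
tool_pos: [0.4945, 0.0485, 0.1562]
tool_rot: [180.0, -0.0, 1.6]
force: [-3.9, -0.3, 3.3]
grip_width: 0.087
```

Run:
```python
from h import *
snap("scene","s5",(200,380,140,290),4.2)
```

```text
(no output)
```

View pics/s5.png

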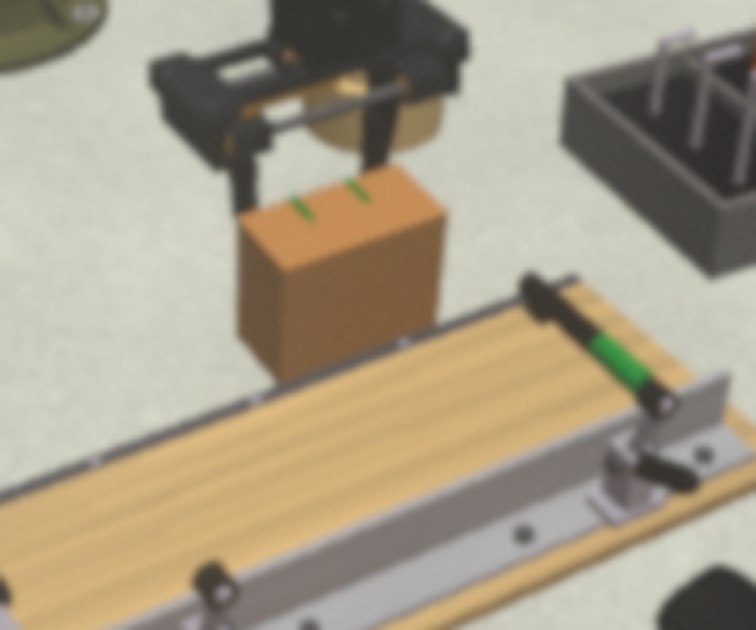

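In contact, and the blank is still upright at the rail. I'll push it over slowly.

Emit:
drive_tool([
  [0.4, 0, 0, 0, 0, 0, 1],
  [0.4, 0, 0, 0, 0, 0, 1],
  [0.4, 0, 0, 0, 0, 0, 1],
  [0.4, 0, 0, 0, 0, 0, 1],
  [0.4, 0, 0, 0, 0, 0, 1],
  [0.4, 0, 0, 0, 0, 0, 1],
  [0, 0, 0, 0, 0, 0, 1],
])

```text
time_s: 14.07
tool_pos: [0.5192, 0.0491, 0.1554]
tool_rot: [-180.0, -0.1, 1.6]
force: [-0.9, -0.3, 0.0]
grip_width: 0.0874
```

Run:
```python
from h import *
snap("scene","s6",(200,380,140,290),4.2)
```

```text
(no output)
```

View pics/s6.png

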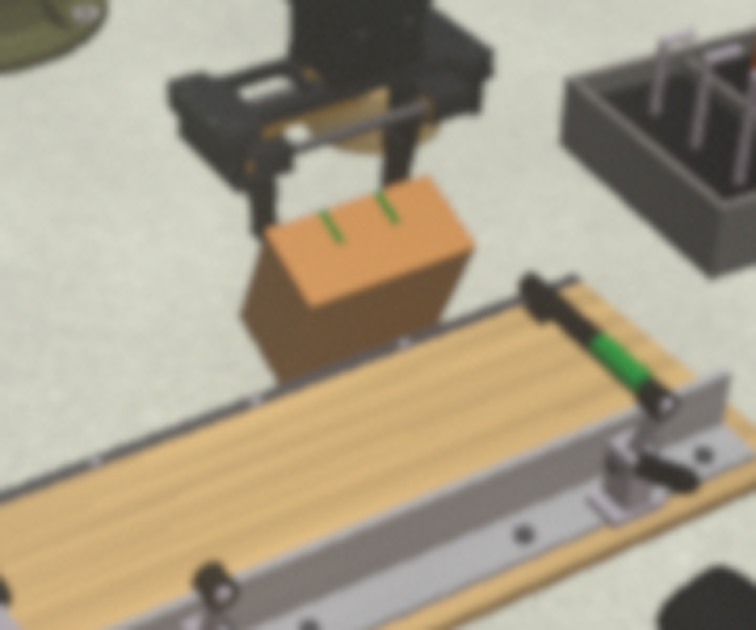

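Emit:
drive_tool([
  [0.3, 0, 0, 0, 0, 0, 1],
  [0.3, 0, 0, 0, 0, 0, 1],
  [0.3, 0, 0, 0, 0, 0, 1],
  [0.3, 0, 0, 0, 0, 0, 1],
  [0.3, 0, 0, 0, 0, 0, 1],
  [0, 0, 0, 0, 0, 0, 1],
  [0, 0, 0, 0, 0, 0, 1],
  [0, 0, 0, 0, 0, 0, 1],
])

```text
time_s: 14.78
tool_pos: [0.5328, 0.0494, 0.155]
tool_rot: [-180.0, -0.0, 1.6]
force: [-0.3, -0.7, 0.4]
grip_width: 0.0869
```

Run:
```python
from h import *
snap("scene","s7",(200,380,140,290),4.2)
```

```text
(no output)
```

View pics/s7.png

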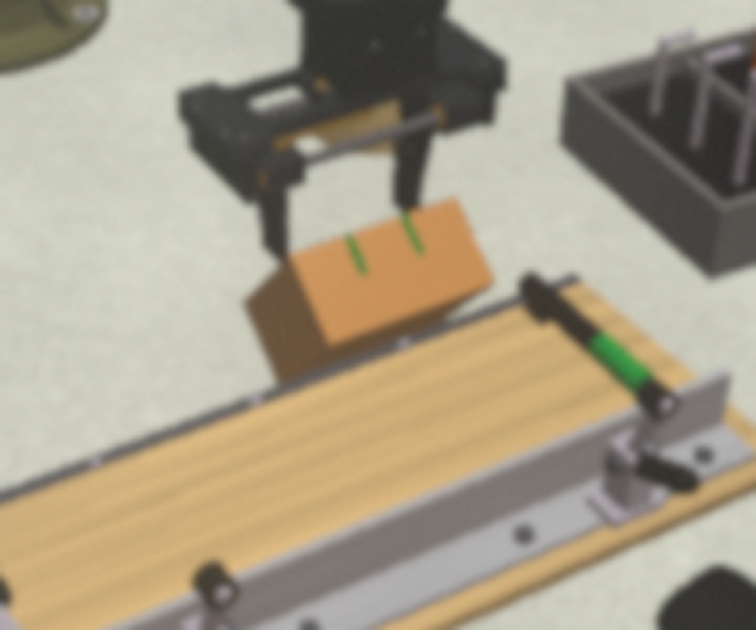

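Emit:
drive_tool([
  [0.3, 0, 0, 0, 0, 0, 1],
  [0.3, 0, 0, 0, 0, 0, 1],
  [0.3, 0, 0, 0, 0, 0, 1],
  [0, 0, 0, 0, 0, 0, 1],
  [0, 0, 0, 0, 0, 0, 1],
  [0, 0, 0, 0, 0, 0, 1],
  [0, 0, 0, 0, 0, 0, 1],
])

```text
time_s: 15.42
tool_pos: [0.5415, 0.0498, 0.1551]
tool_rot: [180.0, 0.0, 1.6]
force: [-0.2, -0.3, 0.4]
grip_width: 0.0868
```

Run:
```python
from h import *
snap("scene","s8",(200,380,140,290),4.2)
```

View pics/s8.png

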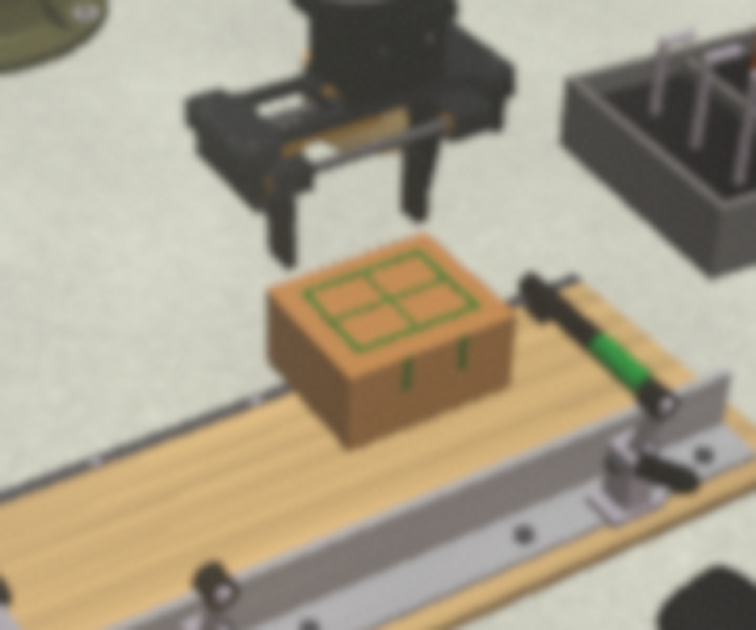

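Flat, with the green outline up. I'll drop behind it and slide it to the fence.

Emit:
drive_tool([
  [-1.5, 0, 0, 0, 0, 0, 1],
  [-1.5, 0, 0, 0, 0, 0, 1],
  [-1, 0, 0, 0, 0, 0, 1],
  [0, 0, 2, 0, 0, 0, 1],
  [0, 0, 2, 0, 0, 0, 1],
  [0, 0, 0.8, 0, 0, 0, 1],
  [0, 0, 0, 0, 0, 0, 1],
])

```text
time_s: 16.05
tool_pos: [0.5002, 0.0485, 0.1055]
tool_rot: [-180.0, 0.2, 1.6]
force: [-0.7, 0.4, -0.0]
grip_width: 0.087
```

Emit:
drive_tool([
  [1, 0, 0, 0, 0, 0, 1],
  [1, 0, 0, 0, 0, 0, 1],
  [1, 0, 0, 0, 0, 0, 1],
  [0.8, 0, 0, 0, 0, 0, 1],
  [0.8, 0, 0, 0, 0, 0, 1],
  [0.8, 0, 0, 0, 0, 0, 1],
  [0.8, 0, 0, 0, 0, 0, 1],
  [0.8, 0, 0, 0, 0, 0, 1],
  [0.8, 0, 0, 0, 0, 0, 1],
  [0.8, 0, 0, 0, 0, 0, 1],
  [0.8, 0, 0, 0, 0, 0, 1],
  [0, 0, 0, 0, 0, 0, 1],
])

```text
time_s: 17.05
tool_pos: [0.5969, 0.0517, 0.1076]
tool_rot: [-180.0, 0.1, 1.6]
force: [-2.5, -1.4, 1.3]
grip_width: 0.0869
```

Run:
```python
from h import *
snap("scene","s9",(200,380,140,290),4.2)
```

```text
(no output)
```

View pics/s9.png

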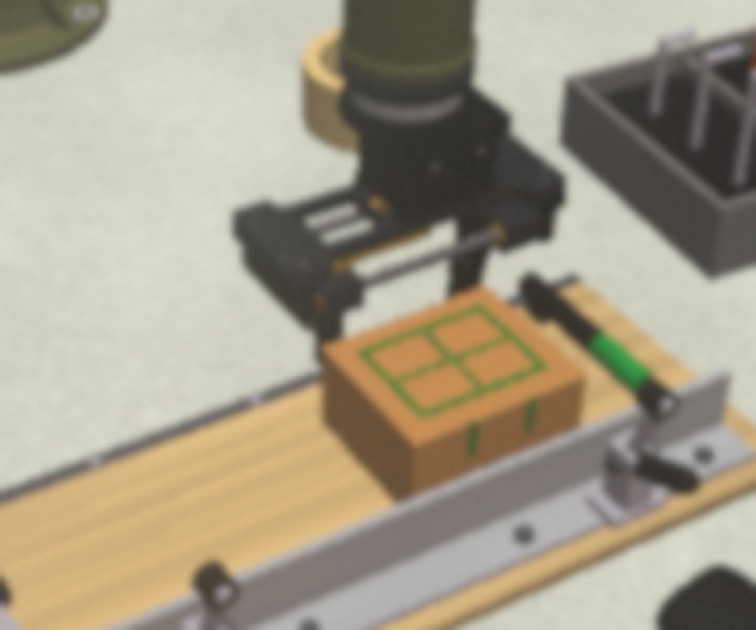

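Emit:
drive_tool([
  [0.5, 0, 0, 0, 0, 0, 1],
  [0.5, 0, 0, 0, 0, 0, 1],
  [0.5, 0, 0, 0, 0, 0, 1],
  [0.4, 0, 0, 0, 0, 0, 1],
  [0, 0, 0, 0, 0, 0, 1],
])

```text
time_s: 17.52
tool_pos: [0.6144, 0.0521, 0.1073]
tool_rot: [180.0, 0.1, 1.6]
force: [-5.2, 0.3, 2.7]
grip_width: 0.0871
```

Emit:
drive_tool([
  [0.2, 0, 0, 0, 0, 0, 1],
  [0.2, 0, 0, 0, 0, 0, 1],
  [0, 0, 0, 0, 0, 0, 1],
])

```text
time_s: 17.77
tool_pos: [0.6177, 0.0522, 0.1073]
tool_rot: [180.0, 0.2, 1.6]
force: [-5.9, -0.5, 4.2]
grip_width: 0.0868
```

Emit:
drive_tool([
  [0.2, 0, 0, 0, 0, 0, 1],
  [0, 0, 0, 0, 0, 0, 1],
])

```text
time_s: 17.93
tool_pos: [0.6191, 0.0523, 0.1072]
tool_rot: [180.0, 0.3, 1.6]
force: [-8.7, 0.5, 6.3]
grip_width: 0.0869
```

Emit:
drive_tool([
  [0.2, 0, 0, 0, 0, 0, 1],
  [0, 0, 0, 0, 0, 0, 1],
])

```text
time_s: 18.1
tool_pos: [0.6193, 0.0524, 0.1072]
tool_rot: [179.9, 0.5, 1.6]
force: [-14.0, -0.0, 10.6]
grip_width: 0.0873
```

Emit:
drive_tool([
  [0.2, 0, 0, 0, 0, 0, 1],
  [0, 0, 0, 0, 0, 0, 1],
])

```text
time_s: 18.27
tool_pos: [0.6195, 0.0524, 0.1072]
tool_rot: [179.9, 0.8, 1.6]
force: [-19.9, -1.4, 14.9]
grip_width: 0.087
```

The force rises to 20 N with no travel, so the blank is seated on the fence. I'll back off and check.

Emit:
drive_tool([
  [-0.5, 0, 0, 0, 0, 0, 1],
  [-1, 0, 0, 0, 0, 0, 1],
  [-1.5, 0, 0, 0, 0, 0, 1],
  [-2, 0, 0, 0, 0, 0, 1],
  [-2, 0, 0, 0, 0, 0, 1],
  [0, 0, -3, 0, 0, 0, 1],
  [0, 0, -3, 0, 0, 0, 1],
  [0, 0, -3, 0, 0, 0, 1],
  [0, 0, -3, 0, 0, 0, 1],
  [0, 0, -3, 0, 0, 0, 1],
  [0, 0, -3, 0, 0, 0, 1],
  [-1, 0, 0, 0, 0, 0, 1],
  [0, 0, 0, 0, 0, 0, 1],
])

```text
time_s: 19.35
tool_pos: [0.5456, 0.0504, 0.2898]
tool_rot: [179.9, -0.3, 1.6]
force: [0.3, 1.0, -1.1]
grip_width: 0.0868
```

Run:
```python
from h import *
snap("scene","s10",(180,380,140,300),4)
snap("wrist","w10",None,1.5); snap("scene","s11",None,1.5)
print(env.get_obs()["force"])
```

```text
[-0.78563924  1.11151504 -0.2410654 ]
```

View pics/s10.png

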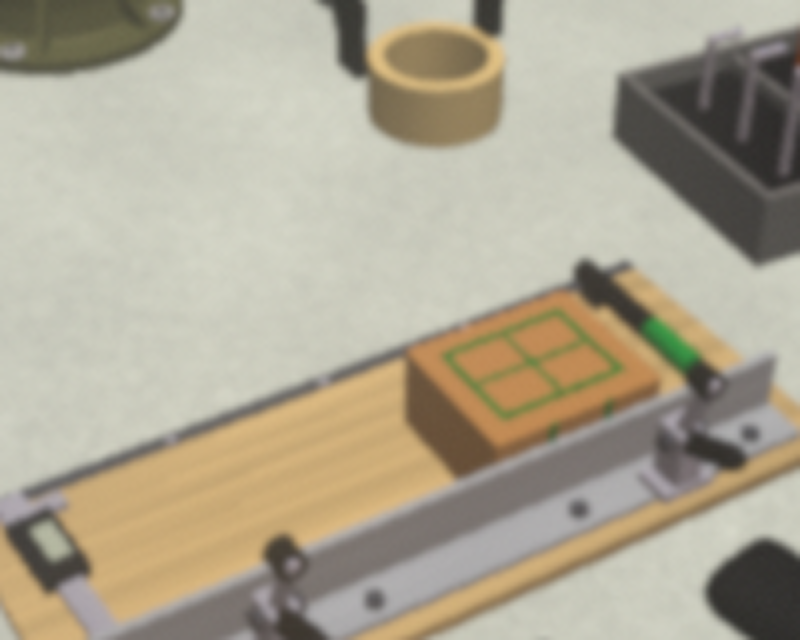

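View pics/w10.png

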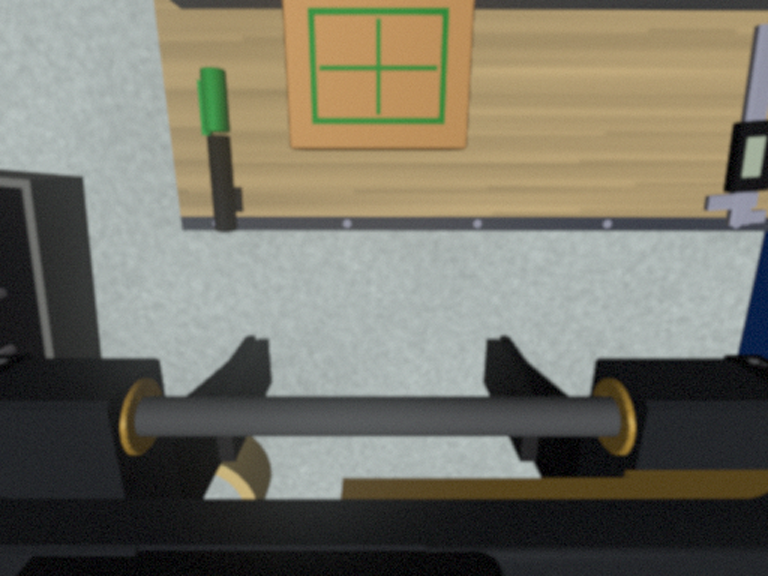

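View pics/s11.png

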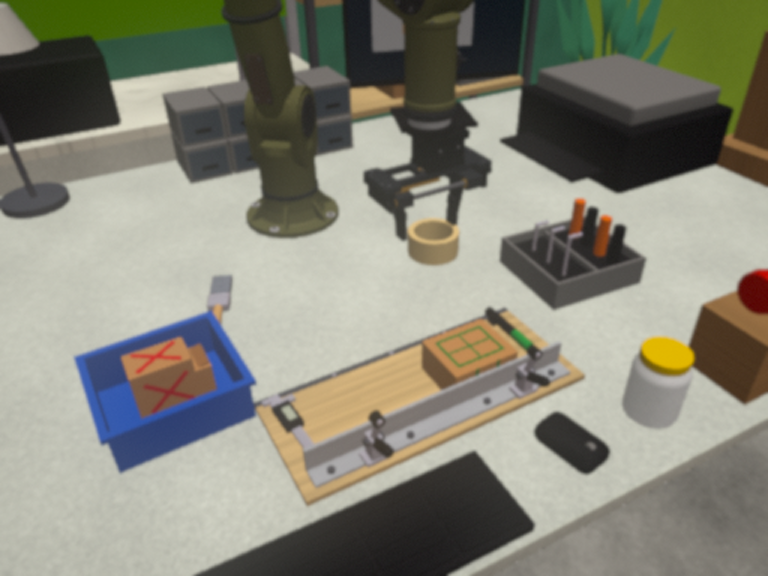

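It looks seated. I'll move the wrist camera over the fence joint to check the gap.

Emit:
drive_tool([
  [2, 0, 0, 0, 0, 0, 1],
  [3, 0, 0, 0, 0, 0, 1],
  [3, 0, 0, 0, 0, 0, 1],
  [2, 0, 0, 0, 0, 0, 1],
  [0, 0, 0, 0, 0, 0, 1],
  [0, 0, 0, 0, 0, 0, 1],
])

```text
time_s: 20.0
tool_pos: [0.645, 0.0529, 0.2848]
tool_rot: [-179.9, 0.2, 1.6]
force: [-1.4, 0.5, -0.4]
grip_width: 0.0872
```

Run:
```python
from h import *
d=snap("wrist","w12",(150,350,10,150),4)
```

```text
(no output)
```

View pics/w12.png

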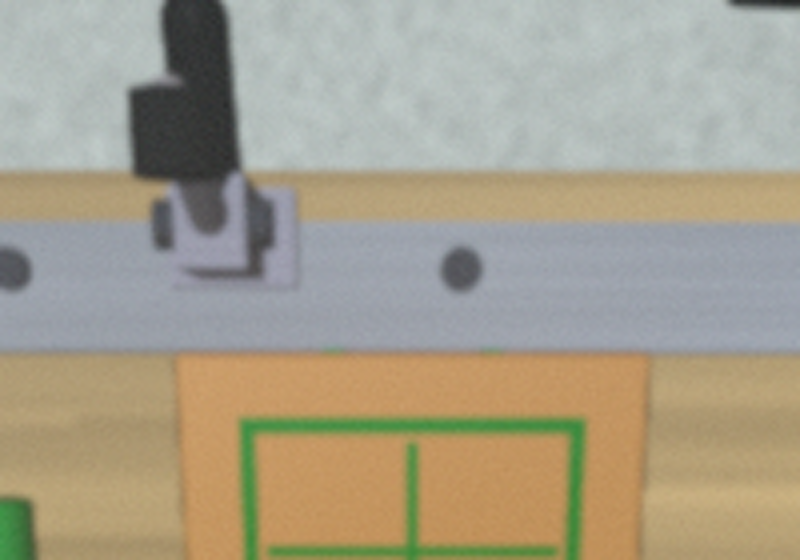

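The joint shows no gap. The blank's far edge lies at y≈353 at both ends, with the fence edge at about 350 (roughly 0.26 mm per pixel), so it is flush and square.

Run:
```python
from cell import env
print(env.sign_off())
```

```text
the job is handed in; nothing more can be done
None
```

I put the red-crossed blank in the blue bin, where it stands upright and released. I gripped the good blank, slid it along the bench to the front rail and let go. Then I tipped it over the rail with the open fingers from behind and slid it to the rear fence. The job was handed in at about 20 s of the 64 s allowed, and the hand-in gave no verdict.

**Last checks:**
- **Good blank:** it lies flat with the green outline up. It seated on the fence with the push force rising to about 20 N and no more travel. The wrist picture shows no visible gap, with both ends within about 1 mm of the fence.
- **Bystanders:** the marker, caliper, tape and brush look unmoved in the scene picture. I did not measure them again.
- **Gripper:** it was clear of everything and open at hand-in.

No check failed. Rail and fence positions from the three cameras differed by a few millimetres, so I relied on contact force for the final positions.

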